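# Hang the vial shelf on the slotted rail

### The arm

A 6-joint arm with a two-finger parallel gripper is mounted at the origin on a cart in front of the work surface, level with it; the furniture and walls round the work are solid. World frame = base frame: x ahead of the robot, y to its left, z up, the work surface at z = 0. Lengths are in m, angles in degrees, forces in N, time in s.
With the tool pointing down it reaches from about 0.375 to 0.9 m from the base axis. Payload 3.1 kg.
Tool frame: the origin (TCP) lies at the very end of the fingers, on their centre line; the grasp point (between the pads) lies 19 mm behind it; z points along the fingers, y is the line along which they close (so a half turn about z gives the same grasp; the last joint's range is limited). The gripper opens to 87 mm and grips with 3 to 60 N. Pads are 19 mm wide; open, the fingers measure 117 mm over their backs; the gripper's body (75 mm by 190 mm) begins 51 mm behind the grasp point.
Start: joints at [-77.779, 30.224, 82.088, -0, 67.689, -10.227], TCP at [0.239, -0.578, 0.223] pointing down, gripper open.
Joint ranges: [-176.69, 176.69], [-43.24, 126.21], [12.49, 139.97], [-82, 262], [0, 151.66], [-163.58, 163.58]. Speed limits (degrees/s): [159.86, 159.86, 180, 180, 180, 180].

### API

Orientations are given as a 3x3 rotation matrix whose columns are the frame's x, y, z axes.
In Python, from rig import bot, imaging gives the robot as it stands.
- The arm moves only by the tool drive_tool, never from a script. Its argument "deltas" is text: rows parted by semicolons, each of 5 numbers parted by spaces: the finger opening in mm, from 0 to 87, then the shift along the world's x, y, z in mm, then the turn about the world's z in rad. In form: jaw dx dy dz twist; .... A call has 1 to 12 rows; each row is the pose to reach, as a shift and turn from the pose commanded when the call began; what a row does not reach only later rows make up. A row lasts 1/10 s, in which the tool goes at most 50 mm and 8.59 degrees, less where a joint would pass 70% of its speed; a pose out of reach is approached as far as the arm can. A call with a gripper value outside its range is refused whole. The fingers move at their own pace and stop on an object; the grip force is fixed at half the most. Time passes only in rows, so rows that repeat a pose let the fingers close. It gives the time, the measured TCP pose, the force, the opening and the grip force at its end, in the units of the state.
- bot.read_state(): the state, without advancing time (a new reading comes with each control period).
- imaging.capture(name): name is "scene" or "top"; returns the picture (480x640x3 uint8, red, green, blue); there is no depth.
- imaging.camera_model(name): a dict with "fx", "fy", "cx", "cy" (pixels), "dist" ([k1, k2, p1, p2, k3] as OpenCV has them; the pictures are not rectified), "T" (4x4, takes a point from camera to world coordinates). Camera axes: x right, y down, z forward; pixel columns grow to the right and rows downward; lengths in m; the calibration is good to about 2 mm. A picture is of the moment at which its call begins. camera_model takes no time and is no camera call.
- bot.hand_in(): hands the job in; it is judged then, once.
The state is a dict: "time_s": time; "joint_positions": joint angles; "qvel": joint speeds; "tau": joint torques, N m; "position": TCP position; "tcp_rot": TCP orientation; "force": force on the tool from outside, world axes, zero at the start; "moment": the same for the moment, N m; "opening": opening from 0.0 (shut) to 1.0 (fully open); "grasp_force": force on a finger pad.
Only numpy, scipy, OpenCV 4.12 (cv2) and the standard library are available. Lean on these libraries where they do the work, as an engineer would, in place of code of your own. Each camera call takes 0.05 s, during which the arm holds its last target. There are 200 camera calls.

### The job

Hang the small blue vial shelf on the slotted rail of the bench stand: put both of its hooked tabs into the rail's two slots, let them drop behind the rail, then push the shelf down until the orange spring catch snaps out above its back bridge and it sits fully home and level. The rail is clamped higher or lower each day, so feel for it, and never push on it with more than 40 N. Let go of the shelf, and leave the vials, the bottle and the carton standing where they are.

Things in the scene. Friction and masses are not known exactly. Their poses are not given: they have to be found in the camera images.
- stand: Fixed stand (sizes in mm): foot plate 125x160x10, post, and clamped to it an upright aluminium rail, 150 wide, 140 tall, 5 thick, with 25 flanges behind its sides. Origin on the worktop below the middle of the rail's FRONT face; +x into the rail (away from the robot), +y left, +z up. Foot x -55..70, post at x 45. The true rail sits up to 10 mm above or below the heights told here; this is NOT measured.
- home (a point): Fixed point of the stand, same axes: where the shelf's grip point ends, for the rail at mid height (x -30, z 150 mm from the stand's origin; true height +-10 mm, slots and catch alike). The rail spans z 45..185; its two upright slots are at y -40 and +40, 13 wide, z 111..173. The slot's lower end (z 111) is the sill on which a tab's neck rests at last: a hard stop. The rail does not move under load.
- entry (a point): Fixed point, same axes, 34 mm above home: with the shelf's grip point at this height (stand's orientation) the tabs enter the slots and the bridge clears the catch at any rail height. Come along +x from 25 mm or more before it until the back plates lie flat on the rail (grip point here), then lower: 13 mm above home (+-10) the bridge meets the catch, the hooks then being 7 mm behind the rail.
- catch (a joint): Orange catch in mid-rail, 16 wide; slides along stand +x, in m: 0 = out, nose 4 mm before the rail; up to 0.008 = pushed in. Nose z 112.5 (flat underside) to 120 (top of slope), +-10. Spring 3.9 N + 0.3 N/mm. Pushed down (8 to 18 N, more than its weight), the shelf's bridge rides down the slope, pushing the catch in 2 to 4 mm; 1 to 2 mm above the hard stop it snaps out to 0 over the bridge.
- indicator (a joint): Home indicator: green spring pin in the rail, right below the catch, 12 wide, standing 4.5 mm before the rail; slides straight down, in m: 0 = up; the bridge pushes it down in the last 3 mm above home, so 0.001 to 0.003 with the shelf home (under 1 N). Catch at 0 and indicator pushed down: locked.
- bracket_grip (a point): Grip point of the loose blue shelf (0.3 kg), standing on the worktop, back away from the robot; +x to its back (tabs), +y left, +z up. It lies in the upright grey grip, a plate 14 thick (y), 43 long (x -24..+19), flat top 17 mm above this point: pinch it across y from above. Underside of shelf 105 below; tray 120 wide, rim 16 high, front edge 52 before this point; flat back face 30 mm behind it (+x).
- tab_left (a point): Left tab of the shelf: steel, 8 wide, y +40; this point is at the back face, under the neck (30 mm behind and 39 below the grip point), and rests on the sill at last. Neck 14 tall, sticks out 11 mm; behind, a hook hangs to 20 mm below this point. Gap between hook and back face 6 mm, flaring to 7.5 at the tip (the rail is 5). Same axes as the grip point.
- tab_right (a point): Right tab of the shelf, the same, at y -40. The shelf's back is two plates, 40 wide and 84 tall, carrying the tabs, with a 40 gap between; a bar (the bridge) 4 tall and 5 thick spans the gap, its top 39 mm below the grip point. It passes the catch.
- bracket: The same shelf, by the middle of its underside (10 mm before and 105 below the grip point); same axes as the grip point.
- vial_0_mid (a point): Bystander: glass vial with pink content and black cap, 25 mm across, 58 mm tall; point half-way up. Leave alone.
- vial_1_mid (a point): Bystander: clear glass vial with black cap, 25 mm across, 58 mm tall; point half-way up. Leave alone.
- hdpe_125_mid (a point): Bystander: white bottle with red cap, 49 mm across, 100 mm tall; point half-way up. Leave alone.
- reagent_sachets_mid (a point): Bystander: white and blue carton, 70 x 105 x 54 mm; point half-way up. Leave alone.
Mind the look-alikes: they are no part of the job. Of the things that look like the stand, take the one that is farthest to the robot's right at the start.

How it is judged (in metres and radians):
On the way:
1. both tabs are in the slots, the back of the shelf against the rail (x of bracket_grip in the frame of stand above -0.036 m and z of bracket_grip in the frame of stand below 0.192 m and horizontal distance between bracket_grip and stand below 0.037 m), for 0.05 s.
At the end, for the whole second after the job is handed in: The shelf hangs home by both tabs: catch sprung out (within 0.8 mm), indicator down by over 1 mm; grip point within 4 mm in x, 5 mm in y, 14 mm in z of the home point, level to 0.06 rad, square to 0.07 rad; bystanders within 20 mm of where they stood (value of joint catch below 0.0008 m and value of joint indicator above 0.001 m and z of bracket_grip in the frame of stand between 0.136 and 0.164 m and x of bracket_grip in the frame of stand between -0.034 and -0.026 m and y of bracket_grip in the frame of stand between -0.005 and 0.005 m and angle between bracket_grip's own z axis and vertical below 0.06 rad and angle between the x axis of bracket_grip and the x axis of stand, either way round below 0.07 rad and distance of each of vial_0_mid, vial_1_mid, hdpe_125_mid, reagent_sachets_mid from where it was at the start of the episode below 0.02 m); the robot touches nothing.
It fails at once if the shelf bears on the stand with more than 65 N, all contacts added (a push of over 40 N) (contact force between bracket and stand above 65 N).
It fails at once if the robot itself bears on the stand with more than 35 N (contact force between any of the fingers, the arm and stand above 35 N).
It fails at once if a bystander is knocked over (angle between any of vial_0_mid, vial_1_mid, hdpe_125_mid, reagent_sachets_mid's own z axis and vertical above 0.5 rad).
It also fails if it takes over 61 s, if anything falls off the work surface, if the arm or the gripper's body presses on something with over 40 N, if the wrist force passes 120 N, or if a joint passes its speed limit or range.

## Working session

There is one attempt and no reset: what is moved stays moved. The work goes in short steps, Python scripts to look and compute and a tool call to move; the robot and the scene stay as the last step left them, time stands still between calls to the robot, and variables do not carry over. Pictures are saved under pics/ and viewed, at most 10 in all, crops included, and the job is handed in when it is done.

Besides the shell and the picture viewer there is one more tool, called after ">>>" as name(argument=value, ...) on one line, values as JSON. drive_tool: Moves the arm, as the interface text tells. Its arguments: {"type":"object","properties":{"deltas":{"type":"string"}},"required":["deltas"]}

```bash
mkdir -p pics; ls
cat > h.py <<'E'
import numpy as np, cv2
from rig import bot, imaging
def cam(n):
    m=imaging.camera_model(n); K=np.array([[m['fx'],0,m['cx']],[0,m['fy'],m['cy']],[0,0,1.]]); return K,np.array(m['dist'],float),np.array(m['T'])
def ray(n,uv):
    K,d,T=cam(n); p=cv2.undistortPoints(np.array(uv,float).reshape(-1,1,2),K,d)[:,0]
    D=np.c_[p,np.ones(len(p))]@T[:3,:3].T; return T[:3,3],D/np.linalg.norm(D,axis=1)[:,None]
def onz(n,uv,z):
    o,D=ray(n,uv); return o+D*((z-o[2])/D[:,2])[:,None]
def proj(n,P):
    K,d,T=cam(n); R=T[:3,:3].T; return cv2.projectPoints(np.array(P,float).reshape(-1,1,3),cv2.Rodrigues(R)[0],-R@T[:3,3],K,d)[0][:,0]
def tri(uv1,uv2,n1='scene',n2='top'):
    o1,D1=ray(n1,[uv1]);o2,D2=ray(n2,[uv2]);d1,d2=D1[0],D2[0]
    s=np.linalg.lstsq(np.c_[d1,-d2],o2-o1,rcond=None)[0]; a=o1+s[0]*d1;b=o2+s[1]*d2; return (a+b)/2,np.linalg.norm(a-b)
def snap(n,f=None):
    im=imaging.capture(n)
    if f: cv2.imwrite('pics/'+f,im[:,:,::-1])
    return im
E
python3 - <<'E'
from h import *
a=snap('scene','s0.png');b=snap('top','t0.png')
for n in('scene','top'): 
    K,d,T=cam(n);print(n,K[0,0],d,np.round(T,3))
s=bot.read_state();print(s['time_s'],s['force'],s['opening'],s['position'])
E
```

```text
pics
scene 480.72121316331646 [-0.01868415  0.          0.          0.          0.        ] [[ 0.758 -0.255  0.6   -0.361]
 [-0.652 -0.327  0.684 -0.895]
 [ 0.022 -0.91  -0.414  0.727]
 [ 0.     0.     0.     1.   ]]
top 516.2659617461325 [-0.1115938  0.         0.         0.         0.       ] [[-0.007 -0.986  0.169  0.203]
 [-1.     0.009  0.011  0.042]
 [-0.012 -0.169 -0.985  1.768]
 [ 0.     0.     0.     1.   ]]
0.1 [ 0.39109304 -0.44944808 -0.14705733] 0.998847080303881 [ 0.23853366 -0.57699612  0.22167522]
```

View pics/s0.png

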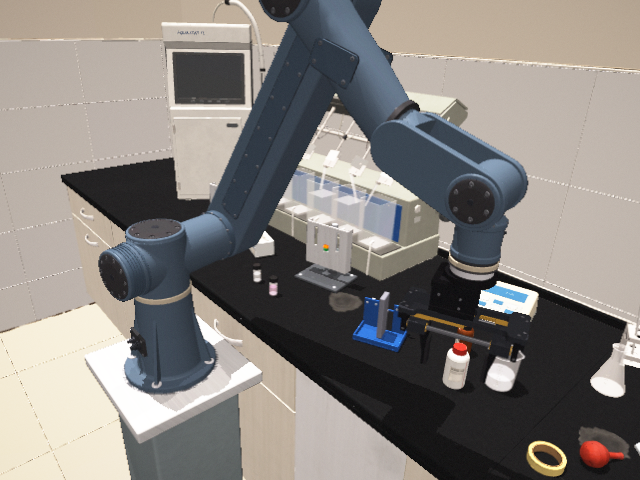

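View pics/t0.png

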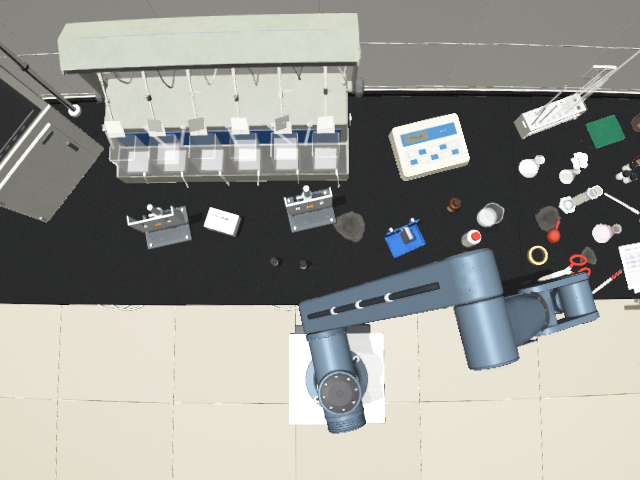

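The scene view shows the shelf at about (380,325), the stand at (328,255), vials at (257,273) and (273,287), and the bottle at (456,368). In the top view the shelf is at (405,238).

- **Stand candidates (top view):** (310,208) and (160,225). I take (310,208) because it is farthest to the robot's right.
- **Shelf candidates:** only one blue tray, at (405,238). The blue bath parts at (250,140) and the blue-labelled instrument at (430,145) are not it.

Next is one close composite crop to check the choice.

Run:
```python
from h import *
a=cv2.imread('pics/s0.png');b=cv2.imread('pics/t0.png')
c=lambda im,x,y,w=80,h=60: cv2.resize(im[y:y+h,x:x+w],(400,300),interpolation=cv2.INTER_CUBIC)
cv2.imwrite('pics/c0.png',np.vstack([np.hstack([c(b,365,208),c(b,270,178)]),np.hstack([c(a,340,290),c(a,290,220,)])]))
```

```text
(no output)
```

View pics/c0.png

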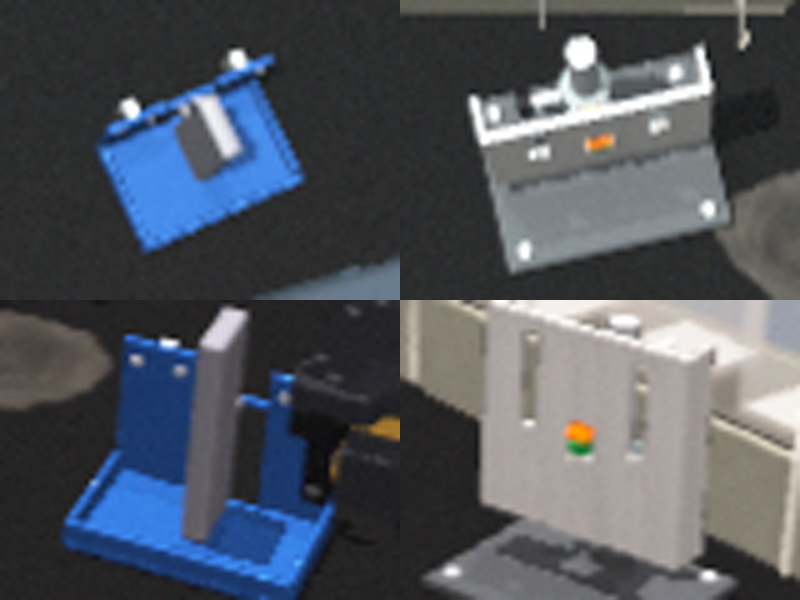

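The crops confirm both choices. The shelf has the blue tray, upright grip and two steel tabs, with the tabs at about top (390.6,229.6) and (412.4,220). The stand has an orange catch, green pin and two slots; its foot front corners are at about top (292.4,232.4) and (336,222.4).

```bash
cat > m.py <<'E'
from h import *
def hsv(im): return cv2.cvtColor(im,cv2.COLOR_RGB2HSV)
def shelf_rect(im):
    h=hsv(im); m=cv2.inRange(h,(100,150,60),(125,255,255)); 
    return m
E
python3 - <<'E'
from m import *
b=cv2.imread('pics/t0.png')[:,:,::-1].copy();a=cv2.imread('pics/s0.png')[:,:,::-1].copy()
ang=lambda p,q:np.degrees(np.arctan2(*(q-p)[[1,0]]))
# tray front edge by blue mask
m=shelf_rect(b);m2=np.zeros_like(m);m2[208:268,365:445]=m[208:268,365:445]
ys,xs=np.nonzero(m2); front=[]
for x in range(397,424): 
    c=ys[xs==x]; front.append((x,c.max()+0.5))
P=onz('top',front,0.012);v=np.polyfit(P[:,1],P[:,0],1);print('front slope deg',np.degrees(np.arctan(v[0])))
hull=cv2.convexHull(np.c_[xs,ys].astype(np.float32));print(cv2.approxPolyDP(hull,2.5,True)[:,0])
f=onz('top',[(394,257.5),(425.8,244)],0.014);print('tray front',f,np.linalg.norm(f[0]-f[1]),ang(f[1],f[0]))
t=onz('top',[(390.6,229.6),(412.4,220)],0.08);print('tabs',t,np.linalg.norm(t[0]-t[1]),ang(t[1],t[0]))
g=onz('top',[(365+203/5,208+97/5),(365+230/5,208+155/5)],0.122);print('grip top',g,np.linalg.norm(g[0]-g[1]),ang(*g[::-1]),g.mean(0))
F=onz('top',[(292.4,232.4),(336,222.4)],0.01);print('foot',F,np.linalg.norm(F[0]-F[1]),ang(F[1],F[0]))
for z in(.175,.185,.195):
    R=onz('top',[(285.4,197.6),(331,188)],z);print('rail',z,R,np.linalg.norm(R[0]-R[1]),ang(R[1],R[0]))
# catch
for n,im,(x0,y0) in(('scene',a,(290,220)),('top',b,(270,178))):
    h=hsv(im)[y0:y0+60,x0:x0+80]
    for nm,lo,hi in(('orange',(5,130,130),(20,255,255)),('green',(45,120,60),(85,255,255))):
        k=cv2.inRange(h,lo,hi);yy,xx=np.nonzero(k);print(n,nm,len(xx),xx.mean()+x0,yy.mean()+y0,yy.min()+y0,yy.max()+y0)
# scene rail top front corners
for s,q in(((290+490/5-80,220),(0,0)),): pass
E
```

```text
front slope deg -23.247815932636392
[[425. 243.]
 [393. 257.]
 [384. 237.]
 [386. 233.]
 [419. 219.]]
tray front [[ 0.40331303 -0.2035838   0.014     ]
 [ 0.44876235 -0.31485446  0.014     ]] 0.12019483718549417 112.217918902111
tabs [[ 0.48895982 -0.18601188  0.08      ]
 [ 0.52070941 -0.25995625  0.08      ]] 0.08047239430191908 113.23730028150445
grip top [[ 0.48861417 -0.22934369  0.122     ]
 [ 0.45043955 -0.24548052  0.122     ]] 0.04144513507128031 22.91430710280673 [ 0.46952686 -0.23741211  0.122     ]
foot [[ 0.4942224  0.1439348  0.01     ]
 [ 0.5278831 -0.0070549  0.01     ]] 0.15469625172258025 102.56765206943115
rail 0.175 [[0.57886407 0.15661404 0.175     ]
 [0.60862918 0.01180318 0.175     ]] 0.14783823900460932 101.61507347031282
rail 0.185 [[0.57650562 0.15589148 0.185     ]
 [0.60608383 0.01198989 0.185     ]] 0.14690997448840495 101.6150734703128
rail 0.195 [[0.57414716 0.15516893 0.195     ]
 [0.60353848 0.01217659 0.195     ]] 0.14598170997220056 101.61507347031281
scene orange 18 325.3888888888889 245.88888888888889 244 247
scene green 8 325.5 249.25 248 250
top orange 9 309.55555555555554 206.11111111111111 205 207<stdin>:21: RuntimeWarning: Mean of empty slice.
  ret = ret.dtype.type(ret / rcount)
Traceback (most recent call last):
ValueError: zero-size array to reduction operation minimum which has no identity
```

Run:
```python
from m import *
ang=lambda p,q:np.degrees(np.arctan2(*(q-p)[[1,0]]))
for z in(.175,.185,.195):
    R=onz('top',[(287.6,205.4),(332.3,196.2)],z);print('rail',z,R.mean(0),np.linalg.norm(R[0]-R[1]),ang(R[1],R[0]))
print('catch',tri((325.6,246.1),(309.8,206.2)))
for yaw,o in((12,(0.5648,.0798)),(12,(0.5665,.080))):
    ex=np.array([np.cos(np.radians(yaw)),np.sin(np.radians(yaw)),0]);ey=np.array([-ex[1],ex[0],0]);O=np.array([*o,0])
    for nm,uv in dict(catch=(325.6,246.1),pin=(325.7,249.6),Ltop=(316,226.8),Lsill=(316,245.3),Rtop=(337.4,233),Rsill=(337.4,250.6),TL=(308,220),BR=(428/5+290-35,277)).items():
        c,D=ray('scene',[uv]);s=((O-c)@ex)/(D[0]@ex);P=c+s*D[0];print(nm,'y %.1f z %.1f'%((P-O)@ey*1e3,P[2]*1e3))
    print(proj('scene',[O+ey*.075+[0,0,.185],O-ey*.075+[0,0,.185],O+ey*.075+[0,0,.045],O-ey*.075+[0,0,.045]]))
for nm,uv,z in(('v0',(303.5,263.5),.058),('v1',(275,261),.058)):print(nm,onz('top',[uv],z))
print('bottle',onz('top',[(475,235)],.1)); s=bot.read_state();print(np.round(s['tcp_rot'],3))
```

```text
rail 0.175 [0.56767736 0.07879506 0.175     ] 0.14435085098776004 101.32850633738705
rail 0.185 [0.56538915 0.07856113 0.185     ] 0.143444483502879 101.32850633738704
rail 0.195 [0.56310093 0.0783272  0.195     ] 0.14253811601799798 101.32850633738703
catch (array([0.56315394, 0.08090671, 0.11511939]), np.float64(0.00018812855277197392))
catch y 2.5 z 114.3
pin y 1.6 z 102.7
Ltop y 41.1 z 168.1
Lsill y 39.0 z 106.3
Rtop y -38.3 z 169.2
Rsill y -41.5 z 112.3
TL y 72.4 z 182.5
BR y -58.2 z 27.5
[[307.35857358 219.06008329]
 [348.03025745 231.21024348]
 [306.46788973 259.66982783]
 [345.47750915 273.5996766 ]]
catch y 3.8 z 113.4
pin y 2.9 z 101.8
Ltop y 42.5 z 167.3
Lsill y 40.3 z 105.4
Rtop y -37.0 z 168.4
Rsill y -40.2 z 111.3
TL y 73.9 z 181.7
BR y -56.9 z 26.4
[[307.73386978 218.91967257]
 [348.39376865 231.05173229]
 [306.82979206 259.50430209]
 [345.8286885  273.4139078 ]]
v0 [[0.38111542 0.10418102 0.058     ]]
v1 [[0.39022684 0.19917422 0.058     ]]
bottle [[ 0.46486553 -0.46233455  0.1       ]]
[[ 0.924  0.382 -0.   ]
 [ 0.382 -0.924  0.002]
 [ 0.    -0.002 -1.   ]]
```

Estimates, with sizes matching the given ones to about 1 to 5 mm:
- **Shelf:** grip point about (0.472,-0.237), yaw 23°.
- **Stand:** origin about (0.565,0.080), yaw 12°, rail about -2 mm from mid height.

The tool yaw is already 22.4°. I'll go above the grip now.

>>> drive_tool(deltas="87 30 40 0 0; 87 55 80 0 0; 87 80 120 0 0; 87 110 160 0 0; 87 140 200 0 0; 87 165 240 0 0; 87 190 280 0 0; 87 215 315 0 0.01; 87 233 340 -20 0.01; 87 233 340 -40 0.01; 87 233 340 -50 0.01; 87 233 340 -50 0.01")

```text
time_s: 1.3
position: [0.4706, -0.2369, 0.171]
tcp_rot: [[0.92, 0.391, -0.003], [0.391, -0.92, 0.002], [-0.002, -0.004, -1.0]]
force: [0.1, -0.1, -0.0]
opening: 0.995
grasp_force: 0.0
```

Run:
```python
from m import *
a=snap('scene');b=snap('top')
c=lambda im,x,y,w=120,h=90: cv2.resize(im[y:y+h,x:x+w],(400,300),interpolation=cv2.INTER_CUBIC)
cv2.imwrite('pics/c1.png',np.hstack([c(a,310,240),c(b,340,190)])[:,:,::-1])
s=bot.read_state();print(s['time_s'],s['position'],np.round(s['tcp_rot'],4),s['force'])
```

```text
1.4 [ 0.47156765 -0.23836296  0.17266845] [[ 9.208e-01  3.900e-01 -0.000e+00]
 [ 3.900e-01 -9.208e-01 -1.000e-04]
 [-0.000e+00  1.000e-04 -1.000e+00]] [ 0.37958454 -0.45621755  0.58769409]
```

View pics/c1.png

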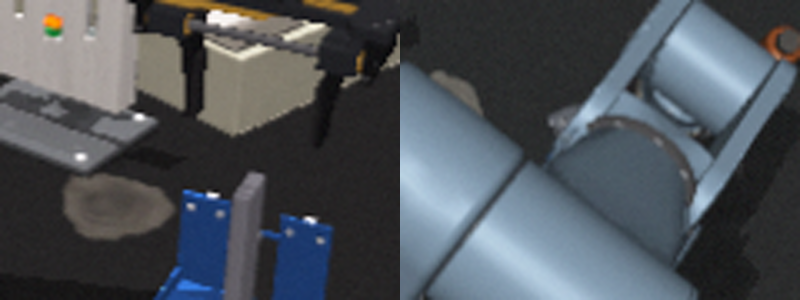

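The crop shows the open fingers straddling above the grip. Fingertips are at about scene (368,276) and (406,283), and the grip top at about (385,294). Next I check the projections numerically.

Run:
```python
from m import *
y=np.array([.39,-.92,0]);T=np.array([.4715,-.238,.172])
print('tips',proj('scene',[T-y*.05,T+y*.05]))
x=np.array([.9205,.391,0]);yy=np.array([-.391,.9205,0]);G=np.array([.472,-.237,.122])
print('gripcorners',proj('scene',[G-x*.024+yy*.007,G-x*.024-yy*.007,G+x*.019-yy*.007,G+x*.019+yy*.007]))
a=snap('scene');k=a[285:310,370:400];k=cv2.resize(k,(720,600),interpolation=cv2.INTER_NEAREST);cv2.imwrite('pics/c2.png',k[:,:,::-1])
```

```text
tips [[367.48120639 272.61541963]
 [406.54000295 281.87378968]]
gripcorners [[378.95512824 298.28044797]
 [384.39498569 299.67390231]
 [389.74705902 291.9299422 ]
 [384.44088414 290.61152492]]
```

View pics/c2.png

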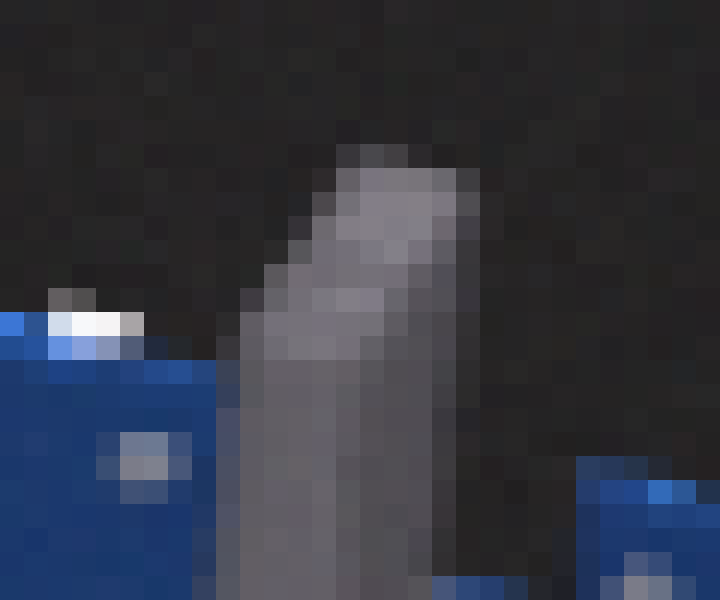

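The grip top corners at (384,291), (389,292), (380,298.7) and (385.4,300) match the prediction to about 1 px (2 mm). I descend and grasp.

>>> drive_tool(deltas="87 0 0 -30 0; 87 0 0 -60 0; 87 0 0 -81 0; 87 0 0 -81 0; 40 0 0 -81 0; 5 0 0 -81 0; 5 0 0 -81 0; 5 0 0 -81 0; 5 0 0 -81 0; 5 0 0 -81 0; 5 0 0 -81 0; 5 0 0 -81 0")

```text
time_s: 2.65
position: [0.4717, -0.2376, 0.0915]
tcp_rot: [[0.92, 0.391, -0.0], [0.391, -0.92, 0.0], [-0.0, -0.0, -1.0]]
force: [0.0, 0.2, 0.2]
opening: 0.355
grasp_force: 0.0
```

>>> drive_tool(deltas="5 0 0 0 0; 5 0 0 0 0; 5 0 0 0 0; 5 0 0 0 0; 5 0 0 0 0; 5 0 0 0 0; 5 0 0 0 0; 5 0 0 0 0")

```text
time_s: 3.45
position: [0.4715, -0.2375, 0.0914]
tcp_rot: [[0.92, 0.391, -0.0], [0.391, -0.92, 0.0], [-0.0, -0.0, -1.0]]
force: [-0.3, 0.0, -2.2]
opening: 0.157
grasp_force: 30.0
```

Gripped: opening 13.7 mm, 30 N. I lift and carry to the pre-entry pose, turning -11°.

>>> drive_tool(deltas="5 0 0 20 0; 5 0 0 45 0; 5 0 0 70 0; 5 0 10 81 0; 5 0 35 81 -0.02; 5 0 65 81 -0.05; 5 0 95 81 -0.08; 5 0 125 81 -0.11; 5 -4 155 81 -0.14; 5 -4 185 81 -0.17; 5 -4 215 81 -0.19; 5 -4 240 81 -0.19")

```text
time_s: 4.65
position: [0.4664, 0.0046, 0.172]
tcp_rot: [[0.978, 0.211, -0.002], [0.211, -0.978, 0.001], [-0.002, -0.001, -1.0]]
force: [0.4, -0.5, -3.0]
opening: 0.154
grasp_force: 30.0
```

>>> drive_tool(deltas="5 0 20 0 0; 5 0 40 0 0; 5 0 52 0 0; 5 0 56 0 0; 5 0 56 0 0; 5 0 56 0 0")

```text
time_s: 5.25
position: [0.4678, 0.0579, 0.1725]
tcp_rot: [[0.978, 0.21, 0.0], [0.21, -0.978, -0.0], [-0.0, 0.0, -1.0]]
force: [-0.2, 0.2, -2.4]
opening: 0.155
grasp_force: 30.0
```

Run:
```python
from m import *
a=snap('scene','s3.png');b=snap('top','t3.png')
c=lambda im,x,y,w=80,h=60: cv2.resize(im[y:y+h,x:x+w],(800,600),interpolation=cv2.INTER_CUBIC)
cv2.imwrite('pics/c3.png',np.vstack([c(a,280,215,120,90)])[:,:,::-1])
s=bot.read_state();print(s['time_s'],s['position'],np.round(s['tcp_rot'],4),s['force'],s['moment'])
```

```text
5.35 [0.4678122  0.05765707 0.17248916] [[ 9.779e-01  2.092e-01  0.000e+00]
 [ 2.092e-01 -9.779e-01 -2.000e-04]
 [-0.000e+00  2.000e-04 -1.000e+00]] [-0.08677724  0.49982278 -3.15261065] [0.03726025 0.00237009 0.02374293]
```

View pics/c3.png

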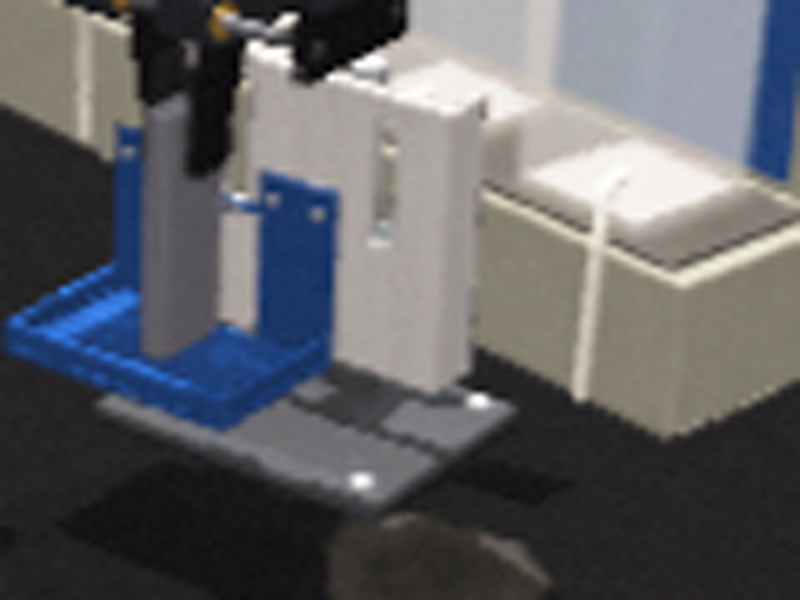

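The crop shows the shelf held level before the rail. The right plate's top edge runs from about px (319.3,240.8) to (331,243.2), and the right slot is centred at about px 337.7. I refine the lateral offset from pixel profiles.

Run:
```python
from m import *
g=lambda f:cv2.imread('pics/'+f).astype(int)
s0=g('s0.png');s3=g('s3.png')
# stand: follow slot columns; print mean grey rows
for r in(234,238,242): print(r,'L',s0[r,309:323].mean(1).astype(int),'R',s0[r,330:350].mean(1).astype(int))
# shelf plates: blueness b-r
for r in(236,240,246,252,256): print(r,'Lplate',(s3[r,294:304,0]-s3[r,294:304,2]),'Rplate',(s3[r,315:335,0]-s3[r,315:335,2]))
O=np.array([.565,.0797,0]);ex=np.array([np.cos(np.radians(12)),np.sin(np.radians(12)),0]);ey=np.array([-ex[1],ex[0],0])
z=lambda v:np.array([0,0,v])
print('slots L edges(+46.5,+33.5) R edges',[np.round(proj('scene',[O+ey*y*.001+z(h)])[0],1) for y in(46.5,33.5,-33.5,-46.5,75,-75) for h in(.165,.125)])
G=np.array([.4678,.0577,.186])
print('plates',[np.round(proj('scene',[G+ex*.027+ey*y*.001+z(h)])[0],1) for y in(60,20,-20,-60) for h in(-.021,-.08)])
```

```text
234 L [165 167 167 170 165 129 113 122 149 163 167 166 167 168] R [163 164 168 164 167 160 151 144 145 157 162 162 163 165 167 168 165 158
 152 149]
238 L [164 166 168 166 163 136 122 122 147 166 165 167 168 167] R [164 166 167 168 165 159 146 141 159 166 164 167 164 165 166 167 166 158
 149 150]
242 L [164 165 167 168 161 139 122 122 148 163 163 165 167 169] R [166 165 165 166 168 158 144 130 125 148 165 167 167 166 167 167 165 156
 148 149]
236 Lplate [-18 -19 -20  21  68  71  64  21   4   3] Rplate [-18 -19 -15 -10 -11 -11 -10  -9  -9 -11 -11 -10 -12 -11 -11 -12 -13 -10
  -9 -11]
240 Lplate [ 0 -1  7 52 76 76 77 42 12  3] Rplate [-21 -21 -13  -8  21  24   0 -10 -12 -13  -8 -11  -9 -11 -10 -11 -12  -9
 -11 -10]
246 Lplate [-4 -3  5 55 79 76 76 29  4  4] Rplate [ 14  45  76  80  75  62  65  76  77  79  78  57  32  44  82  46   3 -11
  -8 -11]
252 Lplate [-2  0 10 59 78 79 79 30  4  6] Rplate [-10 -11 -10  22  68  74  75  75  78  77  78  76  78  77  78  28  -3 -10
 -10 -12]
256 Lplate [131  98  88  75  77  79  80  30   5   3] Rplate [-11 -11 -12  26  77  76  76  78  77  75  78  77  76  76  77   8 -10 -10
 -11 -10]
slots L edges(+46.5,+33.5) R edges [array([314.6, 227.3]), array([314.3, 239.2]), array([318. , 228.3]), array([317.7, 240.3]), array([336.1, 233.9]), array([335.5, 246.1]), array([339.7, 235. ]), array([339. , 247.2]), array([307.3, 225. ]), array([307. , 236.8]), array([347.7, 237.5]), array([347. , 249.8])]
plates [array([296.8, 233.3]), array([296.6, 251.2]), array([307.4, 236.8]), array([307. , 254.9]), array([318.4, 240.3]), array([317.8, 258.7]), array([329.7, 244. ]), array([328.9, 262.6])]
```

The profiles put the stand about 1.6 mm to +y of my estimate and the shelf about 0.5 mm to -y, so I shift +3.3 mm sideways. Then I advance along +x.

>>> drive_tool(deltas="5 -0.7 3.3 -2 0; 5 9 5.4 -2 0; 5 19 7.5 -2 0; 5 29 9.6 -2 0; 5 38.5 11.7 -2 0; 5 48 13.7 -2 0; 5 48 13.7 -2 0; 5 48 13.7 -2 0")

```text
time_s: 6.15
position: [0.5155, 0.0722, 0.1703]
tcp_rot: [[0.978, 0.211, -0.001], [0.211, -0.978, -0.0], [-0.001, -0.0, -1.0]]
force: [-1.4, 0.3, -2.8]
opening: 0.158
grasp_force: 30.0
```

Run:
```python
from m import *
a=snap('scene','s4.png').astype(int)
s=bot.read_state();print(s['time_s'],s['position'],s['force'],s['moment'])
cv2.imwrite('pics/c4.png',cv2.resize(a[215:290,290:390].astype(np.uint8),(800,600),interpolation=cv2.INTER_CUBIC)[:,:,::-1])
```

```text
6.2 [0.5150057  0.07220331 0.17028993] [-0.39625756  0.43921523 -3.07120991] [-0.02914999  0.09075491  0.01684761]
```

View pics/c4.png

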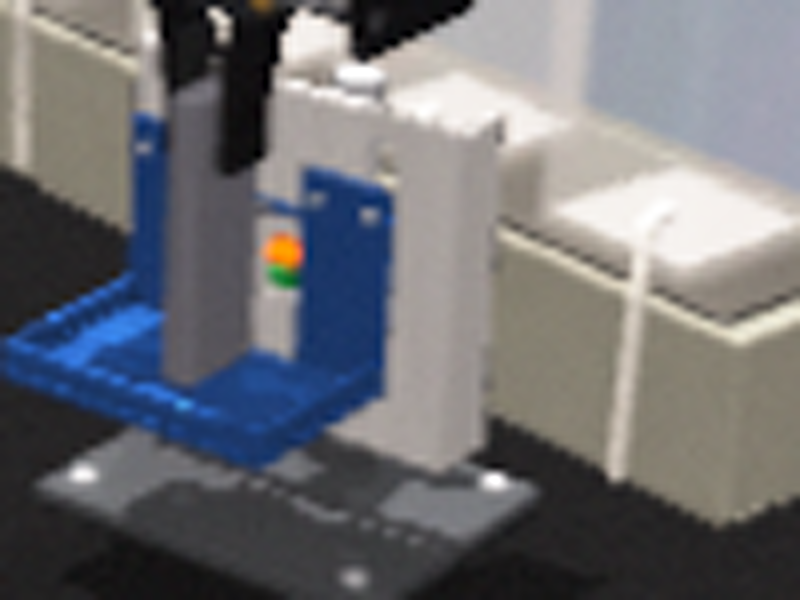

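The shelf is square before the rail at the right height, with the catch at about (325.5,246.5) visible below the bridge. I advance slowly and watch the force.

>>> drive_tool(deltas="5 2 0.4 0 0; 5 4 0.8 0 0; 5 6 1.3 0 0; 5 8 1.7 0 0; 5 8 1.7 0 0")

```text
time_s: 6.7
position: [0.5242, 0.0738, 0.1707]
tcp_rot: [[0.978, 0.21, 0.001], [0.21, -0.978, -0.0], [0.001, 0.0, -1.0]]
force: [-0.4, -0.5, -2.4]
opening: 0.161
grasp_force: 30.0
```

>>> drive_tool(deltas="5 2 0.4 0 0; 5 4 0.8 0 0; 5 5 1.1 0 0; 5 5 1.1 0 0")

```text
time_s: 7.1
position: [0.5289, 0.0749, 0.1706]
tcp_rot: [[0.978, 0.21, 0.0], [0.21, -0.978, 0.0], [0.0, 0.0, -1.0]]
force: [-0.3, -0.4, -3.3]
opening: 0.159
grasp_force: 30.0
```

>>> drive_tool(deltas="5 1 0.2 0 0; 5 2 0.4 0 0; 5 3 0.6 0 0; 5 3 0.6 0 0")

```text
time_s: 7.5
position: [0.5319, 0.0755, 0.1706]
tcp_rot: [[0.978, 0.21, 0.0], [0.21, -0.978, -0.0], [0.0, 0.0, -1.0]]
force: [0.1, -0.3, -3.5]
opening: 0.157
grasp_force: 30.0
```

>>> drive_tool(deltas="5 1 0.2 0 0; 5 2 0.4 0 0; 5 2 0.4 0 0")

```text
time_s: 7.8
position: [0.5337, 0.0759, 0.1705]
tcp_rot: [[0.978, 0.21, -0.0], [0.21, -0.978, 0.0], [-0.0, -0.0, -1.0]]
force: [0.6, 0.1, -3.0]
opening: 0.159
grasp_force: 30.0
```

>>> drive_tool(deltas="5 1 0.2 0 0; 5 1 0.2 0 0")

```text
time_s: 8.0
position: [0.5338, 0.076, 0.1704]
tcp_rot: [[0.978, 0.211, -0.002], [0.211, -0.978, -0.0], [-0.002, -0.0, -1.0]]
force: [-1.7, -0.4, -2.1]
opening: 0.163
grasp_force: 30.0
```

>>> drive_tool(deltas="5 1 0.2 0 0; 5 1 0.2 0 0")

```text
time_s: 8.2
position: [0.5339, 0.0761, 0.1702]
tcp_rot: [[0.978, 0.211, -0.004], [0.211, -0.978, -0.001], [-0.004, -0.0, -1.0]]
force: [-4.7, -2.3, -1.6]
opening: 0.156
grasp_force: 30.0
```

Run:
```python
from m import *
s=bot.read_state();print(s['time_s'],s['position'],s['force'],s['moment'])
```

```text
8.2 [0.53385787 0.07607045 0.17024086] [-4.68462476 -2.27130237 -1.62267368] [-0.29620395  0.87694125  0.07956396]
```

Contact on the rail came at local x of about -31 mm with almost no z moment, so both tabs are through and the back is flat. I ease the push and lower.

>>> drive_tool(deltas="5 -1 -0.2 -2 0; 5 -1 -0.2 -4 0; 5 -1 -0.2 -6 0; 5 -1 -0.2 -8 0; 5 -1 -0.2 -10 0; 5 -1 -0.2 -12 0; 5 -1 -0.2 -12 0")

```text
time_s: 8.9
position: [0.5338, 0.0762, 0.1579]
tcp_rot: [[0.978, 0.21, -0.002], [0.21, -0.978, 0.0], [-0.002, -0.001, -1.0]]
force: [-5.0, -1.2, -3.6]
opening: 0.161
grasp_force: 30.0
```

>>> drive_tool(deltas="5 0 0 -1.5 0; 5 0 0 -3 0; 5 0 0 -4 0; 5 0 0 -4 0")

```text
time_s: 9.3
position: [0.5338, 0.0761, 0.1542]
tcp_rot: [[0.978, 0.21, -0.002], [0.21, -0.978, -0.0], [-0.002, -0.0, -1.0]]
force: [-4.9, -1.5, -1.5]
opening: 0.158
grasp_force: 30.0
```

Run:
```python
from m import *
s=bot.read_state();print(s['time_s'],s['position'],s['force'],s['moment'])
```

```text
9.3 [0.53380902 0.07611481 0.15419132] [-4.9165201  -1.54348482 -1.54068086] [-0.17661802  0.92802005  0.04551832]
```

>>> drive_tool(deltas="5 0 0 -1 0; 5 0 0 -2 0; 5 0 0 -3 0; 5 0 0 -4 0; 5 0 0 -4 0")

```text
time_s: 9.8
position: [0.5338, 0.0761, 0.1502]
tcp_rot: [[0.978, 0.21, -0.002], [0.21, -0.978, 0.0], [-0.002, -0.0, -1.0]]
force: [-5.8, -0.9, -0.7]
opening: 0.157
grasp_force: 30.0
```

>>> drive_tool(deltas="5 0 0 -1 0; 5 0 0 -2 0; 5 0 0 -2 0")

```text
time_s: 10.1
position: [0.5338, 0.0761, 0.1483]
tcp_rot: [[0.978, 0.21, -0.002], [0.21, -0.978, -0.0], [-0.002, -0.0, -1.0]]
force: [-4.9, -1.2, -0.7]
opening: 0.158
grasp_force: 30.0
```

>>> drive_tool(deltas="5 0 0 -1 0; 5 0 0 -2 0; 5 0 0 -2 0")

```text
time_s: 10.4
position: [0.5339, 0.0761, 0.1464]
tcp_rot: [[0.978, 0.21, -0.002], [0.21, -0.978, -0.0], [-0.002, -0.0, -1.0]]
force: [-4.6, -0.9, 0.2]
opening: 0.159
grasp_force: 30.0
```

>>> drive_tool(deltas="5 0 0 -1 0; 5 0 0 -2 0; 5 0 0 -2 0")

```text
time_s: 10.7
position: [0.5338, 0.0761, 0.1447]
tcp_rot: [[0.978, 0.21, -0.002], [0.21, -0.978, -0.0], [-0.002, -0.0, -1.0]]
force: [-5.6, -1.3, 1.8]
opening: 0.159
grasp_force: 30.0
```

>>> drive_tool(deltas="5 0 0 -1 0; 5 0 0 -2 0; 5 0 0 -2 0")

```text
time_s: 11.0
position: [0.5338, 0.0761, 0.1428]
tcp_rot: [[0.978, 0.21, -0.002], [0.21, -0.978, -0.0], [-0.002, -0.0, -1.0]]
force: [-6.8, -0.9, 2.5]
opening: 0.161
grasp_force: 30.0
```

>>> drive_tool(deltas="5 0 0 -1 0; 5 0 0 -2 0; 5 0 0 -2 0")

```text
time_s: 11.3
position: [0.5338, 0.076, 0.141]
tcp_rot: [[0.978, 0.21, -0.002], [0.21, -0.978, -0.0], [-0.002, -0.0, -1.0]]
force: [-6.6, -1.1, 3.2]
opening: 0.16
grasp_force: 30.0
```

>>> drive_tool(deltas="5 0 0 -1 0; 5 0 0 -2 0; 5 0 0 -2 0")

```text
time_s: 11.6
position: [0.5337, 0.0761, 0.1384]
tcp_rot: [[0.978, 0.21, -0.002], [0.21, -0.978, -0.0], [-0.002, -0.0, -1.0]]
force: [-4.2, -0.1, -2.3]
opening: 0.158
grasp_force: 30.0
```

>>> drive_tool(deltas="5 0 0 -1 0; 5 0 0 -2 0; 5 0 0 -2 0")

```text
time_s: 11.9
position: [0.5338, 0.0762, 0.1359]
tcp_rot: [[0.978, 0.21, -0.002], [0.21, -0.978, 0.0], [-0.002, -0.001, -1.0]]
force: [-2.7, 0.0, -8.1]
opening: 0.153
grasp_force: 30.0
```

>>> drive_tool(deltas="5 0 0 -1 0; 5 0 0 -1 0")

```text
time_s: 12.1
position: [0.5342, 0.0762, 0.1352]
tcp_rot: [[0.978, 0.211, -0.001], [0.211, -0.978, 0.0], [-0.001, -0.0, -1.0]]
force: [-4.6, -0.6, -3.4]
opening: 0.159
grasp_force: 30.0
```

>>> drive_tool(deltas="5 0 0 -1 0; 5 0 0 -1 0; 5 0 0 -1 0")

```text
time_s: 12.4
position: [0.5341, 0.0761, 0.1345]
tcp_rot: [[0.978, 0.211, -0.001], [0.211, -0.978, -0.0], [-0.001, -0.0, -1.0]]
force: [-5.8, -0.6, -1.7]
opening: 0.16
grasp_force: 30.0
```

Run:
```python
from m import *
a=snap('scene','s5.png')
s=bot.read_state();print(s['time_s'],s['position'],s['force'],s['moment'])
cv2.imwrite('pics/c5.png',cv2.resize(a[220:280,290:370],(800,600),interpolation=cv2.INTER_CUBIC)[:,:,::-1])
```

```text
12.45 [0.534135   0.07610141 0.13448886] [-4.71241995 -1.35251337 -1.08806693] [-0.10319739  0.99302224  0.10028424]
```

View pics/c5.png

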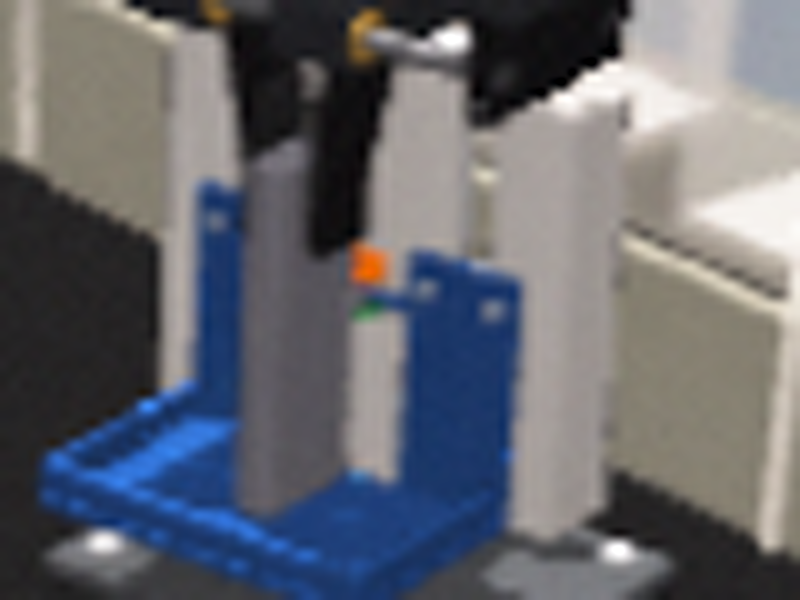

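The catch shows orange fully above the bridge at about (326.8,246.5), with the green pin right below it at (326.7,250.7). So it has snapped; I now seat it on the sill.

>>> drive_tool(deltas="5 0 0 -1 0; 5 0 0 -1 0; 5 0 0 -1 0")

```text
time_s: 12.75
position: [0.5341, 0.0761, 0.1343]
tcp_rot: [[0.978, 0.211, -0.001], [0.211, -0.978, -0.0], [-0.001, -0.0, -1.0]]
force: [-6.9, -0.4, 3.6]
opening: 0.159
grasp_force: 30.0
```

>>> drive_tool(deltas="5 0 0 -1 0; 5 0 0 -1 0; 5 0 0 -1 0")

```text
time_s: 13.05
position: [0.534, 0.0761, 0.1341]
tcp_rot: [[0.978, 0.211, -0.001], [0.211, -0.978, -0.0], [-0.001, 0.0, -1.0]]
force: [-9.7, -0.9, 9.2]
opening: 0.162
grasp_force: 30.0
```

Hard stop felt: 12 N net with z barely moving. I relieve the load, open and withdraw upwards.

>>> drive_tool(deltas="5 -0.8 -0.2 1.5 0; 5 -0.8 -0.2 1.5 0; 45 -0.8 -0.2 1.5 0; 45 -0.8 -0.2 1.5 0; 45 -0.8 -0.2 1.5 0; 45 -0.8 -0.2 1.5 0; 45 -0.8 -0.2 1.5 0; 45 -0.8 -0.2 1.5 0")

```text
time_s: 13.85
position: [0.5342, 0.0759, 0.1341]
tcp_rot: [[0.978, 0.21, 0.001], [0.21, -0.978, 0.0], [0.001, 0.0, -1.0]]
force: [-0.3, -0.8, -0.1]
opening: 0.501
grasp_force: 0.0
```

>>> drive_tool(deltas="45 0 0 5 0; 45 0 0 15 0; 45 0 0 30 0; 45 0 0 50 0; 45 0 0 75 0; 45 -10 0 100 0; 45 -40 -10 120 0; 45 -80 -20 120 0; 45 -80 -60 120 0; 45 -80 -100 120 0; 45 -80 -100 120 0")

```text
time_s: 14.95
position: [0.4548, -0.0279, 0.2554]
tcp_rot: [[0.979, 0.205, 0.003], [0.205, -0.979, -0.003], [0.003, 0.003, -1.0]]
force: [-0.3, -0.4, 0.9]
opening: 0.516
grasp_force: 0.0
```

Run:
```python
from m import *
a=snap('scene','s6.png');b=snap('top','t6.png')
s=bot.read_state();print(s['time_s'],s['position'],s['force'],s['moment'],s['opening'])
c=lambda im,x,y,w,h: cv2.resize(im[y:y+h,x:x+w],(400,400),interpolation=cv2.INTER_CUBIC)
cv2.imwrite('pics/c6.png',np.hstack([c(a,290,215,70,70),c(b,265,170,90,90)])[:,:,::-1])
```

```text
15.05 [ 0.45399712 -0.0247077   0.25478794] [ 0.03646809 -0.47141502  0.16982174] [ 0.0701088  -0.0239317   0.00366109] 0.5146344252099543
```

View pics/c6.png

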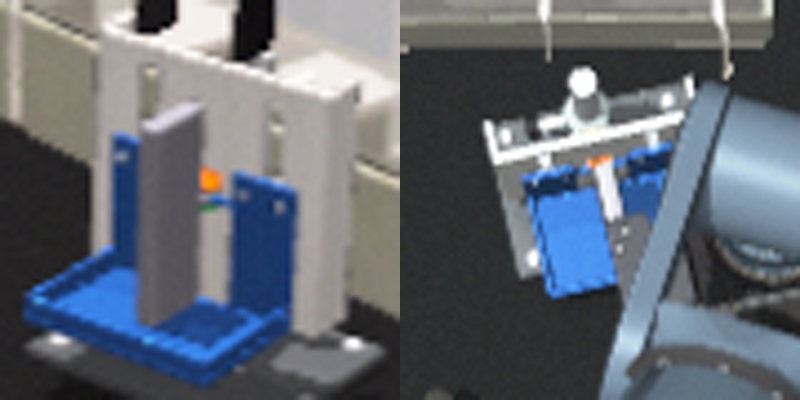

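The shelf hangs on the rail with the catch out above the bridge at about (326.5,246.5), and the gripper is clear. Before handing in I check level and seating numerically.

Run:
```python
from m import *
a=cv2.imread('pics/s6.png').astype(float); bl=a[:,:,0]-a[:,:,2]
def top(x,y0,y1):
    c=bl[y0:y1,x]; i=np.nonzero(c>25)[0][0]; return y0+i-(c[i]-25)/(c[i]-c[i-1]+1e-9)
L=[(x,top(x,228,256)) for x in range(310,315)];R=[(x,top(x,236,262)) for x in range(332,341)]
print(np.round(L,2).tolist(),np.round(R,2).tolist())
ex=np.array([.978,.21,0]);ey=np.array([-.21,.978,0]);G=np.array([.534,.0763,.148])
for r in(-.03,0,.03):
  P=[G+ex*.028+ey*y-np.array([0,0,.021])+np.array([0,0,r*y]) for y in(.06,.045,-.02,-.06)];q=proj('scene',P);print(r,np.round(q,2).tolist())
d=lambda f,g,x0,x1,y0,y1:np.abs(cv2.imread('pics/'+f)[y0:y1,x0:x1].astype(int)-cv2.imread('pics/'+g)[y0:y1,x0:x1]).mean()
print('vials',d('s0.png','s6.png',248,282,258,300),'bottle',d('s0.png','s6.png',445,470,350,388),'carton',d('t0.png','t6.png',200,245,203,240))
```

```text
[[310.0, 237.39], [311.0, 237.32], [312.0, 237.56], [313.0, 238.19], [314.0, 238.43]] [[332.0, 244.21], [333.0, 244.55], [334.0, 245.01], [335.0, 245.17], [336.0, 245.24], [337.0, 245.5], [338.0, 246.16], [339.0, 246.31], [340.0, 246.52]]
-0.03 [[309.42, 238.06], [313.26, 239.17], [330.44, 244.13], [341.43, 247.3]]
0 [[309.43, 237.53], [313.28, 238.77], [330.43, 244.31], [341.4, 247.85]]
0.03 [[309.44, 237.0], [313.29, 238.37], [330.42, 244.49], [341.37, 248.4]]
vials 2.1064425770308124 bottle 1.127017543859649 carton 1.9193193193193194
```

```bash
python3 -c "
from rig import bot
print(bot.hand_in())"
```

```text
the job is handed in; nothing more can be done
None
```

The shelf hangs on the right-hand stand by both tabs, level in the images, with the catch out above the bridge; the gripper is clear and the vials, bottle and carton stand unmoved. It was handed in at about 15 s; pushes stayed near 12 N by the wrist reading, and the hand-in returned no verdict.

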